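# Take the charged battery pack out of the bench charger

### The job

Take the battery pack out of the bench charger: push the sprung knob behind the pack down and, keeping it down, turn it a quarter turn clockwise so that the steel keeper arm swings off the pack. Then pinch the two catches on the pack's sides together and lift the pack straight up out of the charger, and finish while still holding it up by its pinched catches, upright, with its underside at least 5 cm above the charger's top. Leave the keeper swung aside and everything else on the bench where it is.

Things in the scene. Friction and masses are not known exactly. Their poses are not given: they have to be found in the camera images.
- charger: grey plastic bench charger, fixed to the bench, 156 long (x) x 84 wide (y) x 50 high, its sides running along its own axes. Origin on the bench under the centre of its pocket; the block reaches from x -46 to x +110. z up. The pocket holds the pack, its floor is 16 above the bench; the keeper post (round, diameter 54, its top 73 above the bench) with the knob stands on the x axis at x = +80
- pack: black battery pack, 56 (x) x 44 (y) x 84 high, about 0.27 kg, standing in the pocket with 1.5 play each side, axes as the charger's; its top is 100 above the bench while seated. Origin: centre of its underside (then 16 above the bench). A lug 28 wide sticks out of its +x face to x = +44, 36 to 54 above its underside. Two sprung grey catches stand out of its +y and -y faces
- pack_center (a point): point on the pack's vertical centre line, midway between the two catch pads, 60 above the pack's underside (76 above the bench while seated)
- catch_l_pad (a point): centre of the outer face of the catch on the pack's +y side: a ribbed grey pad 26 wide (x) x 28 high, reaching from 46 to 74 above the pack's underside, standing 7 out of the pack's side
- catch_r_pad (a point): the same on the -y side. Over both pads it measures 58 released and 44 with both pressed flush
- catch_l (a joint): how far the +y catch is pressed in: 0 released, 0.007 m flush. A spring pushes it out with 1.8 N released, 4.2 N flush. Its foot hooks under the pocket's rim and lets go beyond about 0.0035; both must be in to lift the pack
- catch_r (a joint): the same for the -y catch
- keeper (a joint): angle of the keeper arm about the vertical post: 0 = over the pack's lug (pointing along the charger's -x), grows clockwise seen from above to a stop at 1.65 (pointing along the charger's +y and a little beyond). It stays where it is left (friction 0.05 N m). At 0 it is locked with about 0.1 rad play and give until the knob is pushed down
- keeper_tip (a point): free end of the steel keeper arm, 48 from the post's axis; the arm is 15 wide, its underside 74 and its top 82 above the bench. At 0 it lies 4 above the pack's lug, overlapping it by 12, and stops the pack from lifting
- knob (a joint): how far the knob is pushed down: 0 up, 0.0075 m at its stop. A spring pushes it up with 3.5 N at the top and 7.3 N at the stop. Beyond about 0.006 it unlocks the keeper, which turns with the knob; once turned more than about 0.8 rad it need not be held down
- knob_grip (a point): on the knob's axis, at the height to grip, 111 above the bench while up. The knob is a black upright bar 36 long x 12 wide, from 96 to 122 above the bench, its length along the keeper arm (along the charger's x at the start), on a round stem of diameter 15
- offcut: bystander, to be left alone: an offcut of pale softwood, 90 x 45 x 38 high, beside the charger (on the side the keeper arm swings towards)
- tape: bystander, to be left alone: a roll of grey tape lying flat, outer diameter 90, 24 high, beside the charger on the other side
- socket: bystander, to be left alone: a steel wrench socket standing upright, diameter 28, 45 high, in front of the charger
- screwdriver: bystander, to be left alone: a screwdriver lying on the bench
- wrench: bystander, to be left alone: a spanner lying on the bench
- can: bystander, to be left alone: an aluminium spray can, diameter 66, 170 high, standing
- mug: bystander, to be left alone: a white mug, diameter 80, 90 high, standing
Things that resemble listed ones, but are neither listed nor needed, are in the scene too. What is shaped like the pack but purple is not meant.

How it is judged:
By the outcome, as a careful person would: the job done as asked, in the order asked, and still so for the second after the job is handed in, while the arm keeps its last pose, push and grip.
It also fails if it takes over 48 s, if anything falls off the work surface, if the arm or the gripper's body presses on something with over 40 N, if the wrist force passes 120 N, or if a joint passes its speed limit or range.

### The arm

A 6-joint arm with a two-finger parallel gripper is mounted at the origin on the work surface. World frame = base frame: x ahead of the robot, y to its left, z up, the work surface at z = 0. Lengths are in m, angles in degrees, forces in N, time in s.
With the tool pointing down it reaches from about 0.3 to 0.75 m from the base axis. Payload 8.5 kg.
Tool frame: the origin (TCP) lies on the centre line of the jaws, within the pads' length; the fingertips stand 19 mm ahead of it and the grasp point (between the pads) is the TCP; z points along the fingers, x is the direction in which the jaws open and shut, and the axes are right-handed (so a half turn about z gives the same grasp; the last joint's range is limited). The gripper opens to 85 mm and grips with 20 to 120 N. Pads are 22 mm wide; open, the fingers measure 114 mm over their backs; the gripper's body (76 mm by 85 mm) begins 54 mm behind the grasp point. The pads swing forward as they close: fully open they stand 13 mm farther back than shut.
Start: joints at [59.055, 21.807, 74.336, -0, 83.858, -12.336], TCP at [0.176, 0.521, 0.25] pointing down, gripper open.
Joint ranges: [-178.18, 178.18], [-50.72, 133.34], [12.68, 142.11], [-81.47, 261.47], [9.98, 163.14], [-165.26, 165.26]. Speed limits (degrees/s): [136.94, 136.94, 180, 180, 180, 180].

### API

Orientations are given as a 3x3 rotation matrix whose columns are the frame's x, y, z axes.
In Python, from rig import env, cams, order gives the robot as it stands.
- The arm moves only by the tool step_arm, never from a script. Its argument "steps" is a list of rows, each an object with "xyz": the shift along the tool's x, y, z normalised to -1 to 1, where 1 is 0.04 m, a list of three; "turn": the turn, a rotation vector about the tool's x, y, z normalised to -1 to 1, where 1 is 0.08 rad, a list of three; "gripper": the gripper command: -1 is shut, 1 is fully open, values between are in proportion. A call has 1 to 20 rows; each row shifts and turns the commanded pose from where the row before left it, along the tool's axes as they then stand; what a row does not reach is not made up. A row lasts 1/12 s, in which the tool goes at most 41.7 mm and 7.16 degrees, less where a joint would pass 70% of its speed; a pose out of reach is approached as far as the arm can. A call with a number of a shift or a turn outside -1 to 1 is refused whole. A call with a gripper value outside its range is refused whole. The fingers move at their own pace and stop on an object; "squeeze" is the grip in N (left out, the last holds). Time passes only in rows, so rows that do not move let the fingers close. It gives the time, the measured TCP pose, the force and the opening at its end, in the units of the state.
- env.observe(): the state, without advancing time (a new reading comes with each control period).
- cams.get_image(name): name is "scene" or "top"; returns (picture, depth): 384x512x3 uint8, red, green, blue; 384x512 float32, m along the optical axis (not along the pixel's ray), 0 where there is no reading.
- cams.camera_info(name): a dict with "fx", "fy", "cx", "cy" (pixels), "extrinsics" (4x4, takes a point from camera to world coordinates). Camera axes: x right, y down, z forward; pixel columns grow to the right and rows downward; lengths in m; the calibration is good to about 2 mm. A picture is of the moment at which its call begins. camera_info takes no time and is no camera call.
- order.close_job(): hands the job in, once; it reports no verdict.
The state is a dict: "time_s": time; "q": joint angles; "qvel": joint speeds; "joint_efforts": joint torques, N m; "position": TCP position; "tool_rot": TCP orientation; "ft_force": force on the tool from outside, world axes, zero at the start; "wrist_torque": the same for the moment, N m; "grip_width": finger opening in m.
Only numpy, scipy, OpenCV 4.12 (cv2) and the standard library are available. Lean on these libraries where they do the work, as an engineer would, in place of code of your own. Each camera call takes 0.05 s, during which the arm holds its last target. There are 200 camera calls.

## Working session

There is one attempt and no reset: what is moved stays moved. The work goes in short steps, Python scripts to look and compute and a tool call to move; the robot and the scene stay as the last step left them, time stands still between calls to the robot, and variables do not carry over. Pictures are saved under pics/ and viewed, about 8 in all and at most 12, crops included, and the job is handed in when it is done.

Besides the shell and the picture viewer there is one more tool, called after "Call:" by a JSON object that holds its "op" and its "data". step_arm: Moves the arm, as the interface text tells. Scaled input: -1 to 1 covers 0.04 m each way for a shift and 0.08 rad each way for a turn. Its arguments: {"type":"object","properties":{"steps":{"type":"array"},"squeeze":{"type":"number"}},"required":["steps"]}

```bash
mkdir -p pics; ls; python3 - <<'E'
from rig import env,cams,order
import cv2,numpy as np
s=env.observe();print(s)
for n in("scene","top"):
    im,d=cams.get_image(n);cv2.imwrite(f"pics/{n}0.png",im[:,:,::-1]);np.save(f"pics/{n}0d.npy",d)
    print(n,cams.camera_info(n))
E
```

```text
pics
{'time_s': 0.0, 'q': array([ 5.90541143e+01,  2.18410668e+01,  7.43854914e+01, -1.68313782e-03,
        8.38571542e+01, -1.23381317e+01]), 'qvel': array([-0.05649006, -0.09226369, -0.02056411,  0.04417799, -0.03279438,
       -0.0413876 ]), 'joint_efforts': array([ 3.25719911e-04, -4.48463202e+01, -2.31279230e+01, -2.92647574e-04,
        4.84690361e-03, -1.84289512e-06]), 'position': array([0.17538759, 0.52100361, 0.24970669]), 'tool_rot': array([[ 3.19084050e-01,  9.47726143e-01, -7.26266564e-04],
       [ 9.47725337e-01, -3.19084750e-01, -1.26809943e-03],
       [-1.43355157e-03, -2.83670922e-04, -9.99998932e-01]]), 'ft_force': array([ 0.09645663,  0.54593711, -0.10481002]), 'wrist_torque': array([-0.03340627, -0.03923493, -0.02341711]), 'grip_width': 0.08508311742929914}
scene {'fx': 427.31769251203735, 'fy': 427.31769251203735, 'cx': 254.48646418366803, 'cy': 195.04317665315284, 'extrinsics': array([[-8.74789632e-01,  4.04576134e-01, -2.66573165e-01,
         8.58687236e-01],
       [ 4.84502153e-01,  7.29484371e-01, -4.82814888e-01,
         6.10461699e-01],
       [-8.74423059e-04, -5.51516731e-01, -8.34163372e-01,
         1.17939226e+00],
       [ 0.00000000e+00,  0.00000000e+00,  0.00000000e+00,
         1.00000000e+00]])}
top {'fx': 379.87506690864967, 'fy': 379.87506690864967, 'cx': 254.08161632744074, 'cy': 192.1373421461203, 'extrinsics': array([[ 0.02719493, -0.99767642,  0.06246757,  0.44448728],
       [-0.9995918 , -0.02768809, -0.00704245, -0.00861629],
       [ 0.00875569, -0.06225055, -0.99802215,  1.42620704],
       [ 0.        ,  0.        ,  0.        ,  1.        ]])}
```

View pics/scene0.png

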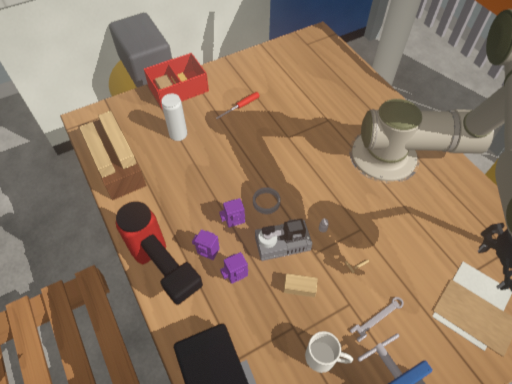

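View pics/top0.png

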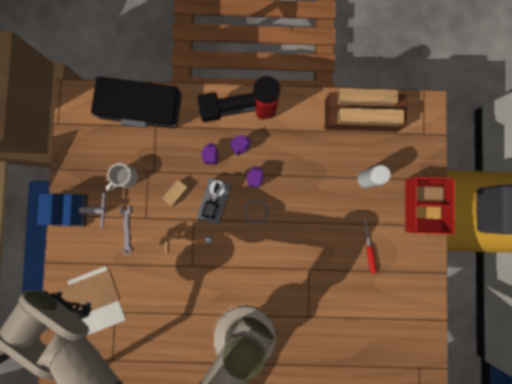

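The charger is the grey block at scene (285,240) and top (213,200). It holds a black pack near scene (296,230) and the post and knob near top (217,188). The only lookalikes are three purple packs at scene (233,212), (207,244) and (235,268), which I reject by colour. Next is a close crop and the measurements.

```bash
cat > h.py <<'E'
import numpy as np
from rig import env,cams,order
def cloud(n,d):
    c=cams.camera_info(n);v,u=np.mgrid[:384,:512]
    p=np.stack([(u-c['cx'])/c['fx']*d,(v-c['cy'])/c['fy']*d,d],-1)
    E=c['extrinsics'];return p@E[:3,:3].T+E[:3,3]
def ray(n,u,v,z):
    c=cams.camera_info(n);E=c['extrinsics']
    r=E[:3,:3]@np.array([(u-c['cx'])/c['fx'],(v-c['cy'])/c['fy'],1]);o=E[:3,3]
    return o+r*(z-o[2])/r[2]
E
python3 - <<'E'
from h import *
import cv2
a=cv2.imread("pics/scene0.png")[205:275,240:330];b=cv2.imread("pics/top0.png")[170:235,175:255]
a=cv2.resize(a,(450,350),interpolation=cv2.INTER_CUBIC);b=cv2.resize(b,(350,284),interpolation=cv2.INTER_CUBIC)
o=np.zeros((350,800,3),np.uint8);o[:,:450]=a;o[:284,450:]=b;cv2.imwrite("pics/c1.png",o)
for n in("scene","top"):
    d=np.load(f"pics/{n}0d.npy");P=cloud(n,d)
    c=ray(n,*( (285,240) if n=="scene" else (213,200)),.05);print(n,c)
    near=(np.hypot(P[...,0]-c[0],P[...,1]-c[1])<.12)&(d>0)
    for lo,hi in((.04,.06),(.068,.09),(.093,.107),(.113,.13)):
        m=near&(P[...,2]>lo)&(P[...,2]<hi);q=P[m]
        if len(q)>4:
            r=cv2.minAreaRect(q[:,:2].astype(np.float32)*1000);print(lo,hi,len(q),q.mean(0).round(4),r)
E
```

```text
scene [0.49607241 0.1402606  0.05      ]
0.04 0.06 648 [0.5047 0.1456 0.0493] ((507.2402038574219, 170.189208984375), (172.80731201171875, 156.70970153808594), 74.39956665039062)
0.068 0.09 331 [0.5191 0.1314 0.0769] ((504.41015625, 127.95204162597656), (59.8677978515625, 132.69805908203125), 77.97206115722656)
0.093 0.107 297 [0.4726 0.1368 0.1001] ((498.70166015625, 127.97731018066406), (45.100399017333984, 124.91571807861328), 74.9458999633789)
0.113 0.13 65 [0.5432 0.1157 0.1206] ((542.229736328125, 114.5473403930664), (13.904512405395508, 36.16374969482422), 74.15996551513672)
top [0.49797583 0.12963681 0.05      ]
0.04 0.06 530 [0.4895 0.1253 0.0489] ((503.7237243652344, 163.8968963623047), (161.40463256835938, 155.62957763671875), 73.7069320678711)
0.068 0.09 191 [0.5183 0.116  0.0763] ((501.6648864746094, 122.6760025024414), (59.32106018066406, 128.50631713867188), 71.41705322265625)
0.093 0.107 199 [0.4631 0.1351 0.0993] ((485.8143005371094, 132.8678741455078), (48.383216857910156, 104.38124084472656), 82.0740966796875)
0.113 0.13 37 [0.5394 0.1129 0.1213] ((539.1708374023438, 113.75041961669922), (12.283530235290527, 34.92621612548828), 72.88711547851562)
```

View pics/c1.png

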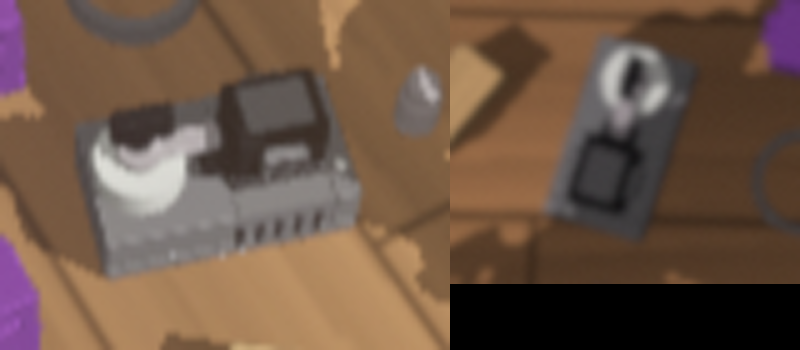

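The crop shows the black pack with the keeper over its lug, and the knob bar on the white post, aligned with the charger's x axis. I take the knob axis at about (0.5405, 0.114), the charger's x axis at about -16.2°, and the pack at about (0.464, 0.136). The approach comes first.

Call:
{"op": "step_arm", "data": {"steps": [{"xyz": [0, 0, 0], "turn": [0, 0, -0.52], "gripper": -0.06}, {"xyz": [-0.361, 0.58, 0], "turn": [0, 0, 0], "gripper": -0.06}, {"xyz": [-0.361, 0.58, 0], "turn": [0, 0, 0], "gripper": -0.06}, {"xyz": [-0.361, 0.58, 0], "turn": [0, 0, 0], "gripper": -0.06}, {"xyz": [-0.361, 0.58, 0], "turn": [0, 0, 0], "gripper": -0.06}, {"xyz": [-0.361, 0.58, 0], "turn": [0, 0, 0], "gripper": -0.06}, {"xyz": [-0.361, 0.58, 0], "turn": [0, 0, 0], "gripper": -0.06}, {"xyz": [-0.361, 0.58, 0], "turn": [0, 0, 0], "gripper": -0.06}, {"xyz": [-0.361, 0.58, 0], "turn": [0, 0, 0], "gripper": -0.06}, {"xyz": [-0.361, 0.58, 0], "turn": [0, 0, 0], "gripper": -0.06}, {"xyz": [-0.361, 0.58, 0], "turn": [0, 0, 0], "gripper": -0.06}, {"xyz": [-0.361, 0.58, 0], "turn": [0, 0, 0], "gripper": -0.06}, {"xyz": [-0.361, 0.58, 0], "turn": [0, 0, 0], "gripper": -0.06}, {"xyz": [-0.361, 0.58, 0], "turn": [0, 0, 0], "gripper": -0.06}, {"xyz": [-0.361, 0.58, 0], "turn": [0, 0, 0], "gripper": -0.06}, {"xyz": [-0.361, 0.58, 0], "turn": [0, 0, 0], "gripper": -0.06}, {"xyz": [-0.361, 0.58, 0], "turn": [0, 0, 0], "gripper": -0.06}, {"xyz": [-0.361, 0.58, 0], "turn": [0, 0, 0], "gripper": -0.06}, {"xyz": [-0.361, 0.58, 0], "turn": [0, 0, 0], "gripper": -0.06}, {"xyz": [-0.361, 0.58, 0], "turn": [0, 0, 0], "gripper": -0.06}], "squeeze": 40}}

```text
time_s: 1.77
position: [0.5227, 0.1335, 0.25]
tool_rot: [[0.28, 0.96, -0.001], [0.96, -0.28, 0.0], [-0.0, -0.001, -1.0]]
ft_force: [-0.8, 0.5, -0.3]
grip_width: 0.0403
```

Call:
{"op": "step_arm", "data": {"steps": [{"xyz": [-0.34, 0.565, 0], "turn": [0, 0, 0], "gripper": -0.06}, {"xyz": [0, 0, 0.5], "turn": [0, 0, 0], "gripper": -0.06}, {"xyz": [0, 0, 0.5], "turn": [0, 0, 0], "gripper": -0.06}, {"xyz": [0, 0, 0.5], "turn": [0, 0, 0], "gripper": -0.06}, {"xyz": [0, 0, 0.5], "turn": [0, 0, 0], "gripper": -0.06}, {"xyz": [0, 0, 0.5], "turn": [0, 0, 0], "gripper": -0.06}, {"xyz": [0, 0, 0], "turn": [0, 0, 0], "gripper": -0.06}]}}

```text
time_s: 2.35
position: [0.5382, 0.1152, 0.1466]
tool_rot: [[0.28, 0.96, -0.007], [0.96, -0.28, 0.0], [-0.002, -0.007, -1.0]]
ft_force: [-0.7, -0.4, -0.1]
grip_width: 0.0403
```

```bash
python3 - <<'E'
from h import *
import cv2
s=env.observe();print(s['position'],s['ft_force'],s['q'])
im,d=cams.get_image("scene")
c=im[165:275,220:365,::-1];cv2.imwrite("pics/c2.png",cv2.resize(c,(725,550),interpolation=cv2.INTER_CUBIC))
E
```

```text
[0.53821246 0.1151671  0.14663999] [-0.74016591 -0.36061399 -0.12609854] [-2.48290854e-01  2.75437752e+01  8.33215228e+01 -4.23784186e-04
  6.95598481e+01 -7.40140941e+01]
```

View pics/c2.png

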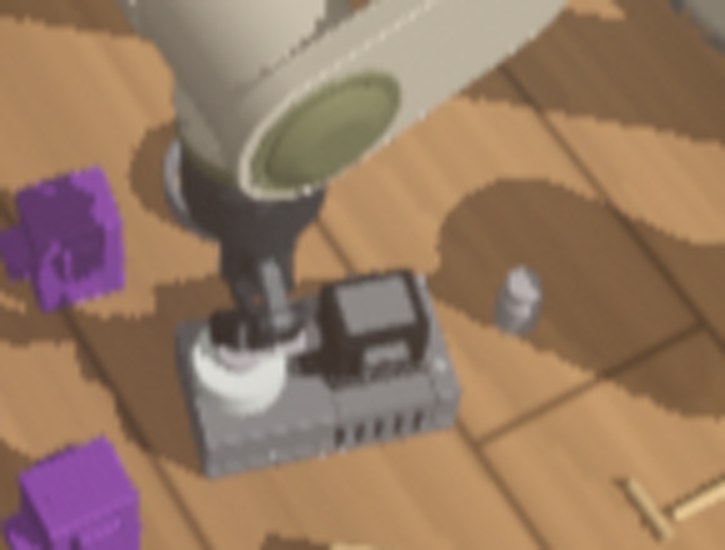

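```bash
python3 - <<'E'
from h import *
import cv2
c=cams.camera_info("scene");E=np.linalg.inv(c['extrinsics'])
s=env.observe();R=s['tool_rot'];p=s['position'];print(R.round(4))
def pr(P):
    q=E[:3,:3]@P+E[:3,3];return ((c['fx']*q[0]/q[2]+c['cx']-220)*5,(c['fy']*q[1]/q[2]+c['cy']-165)*5)
print('tip+',pr(p+R@[.02,0,.019]),'tip-',pr(p+R@[-.02,0,.019]),'tip+back',pr(p+R@[.034,0,.019]))
print('knob top',pr(np.array([.5405,.114,.122])),'pack top',pr(np.array([.464,.136,.1])))
im,d=cams.get_image("scene");P=cloud("scene",d)
q=P[(P[...,2]>.122)&(P[...,2]<.15)&(np.hypot(P[...,0]-.54,P[...,1]-.115)<.07)]
print(len(q),q[:,:2].mean(0),q.min(0),q.max(0))
hs=im[225:236,268:286].mean(2).astype(int);print(hs);print((d[225:236,268:286]*1000).astype(int));print((P[225:236,268:286,2]*1000).astype(int))
E
```

```text
[[ 0.2795  0.9601 -0.0043]
 [ 0.9602 -0.2795  0.    ]
 [-0.0012 -0.0041 -1.    ]]
tip+ (np.float64(253.28039422751743), np.float64(338.06696845919294)) tip- (np.float64(236.26290070910272), np.float64(277.25633123110254)) tip+back (np.float64(259.3827181706345), np.float64(359.8731296986037))
knob top (np.float64(241.02434766157842), np.float64(313.622204315065)) pack top (np.float64(373.7467263981233), np.float64(305.1102150974431))
24 [0.55029242 0.12055017] [0.54291728 0.08879766 0.1220839 ] [0.55698704 0.14883347 0.14945193]
[[ 60  68  77  75  77  94 129 132 130 116  99  86  86  92  91  79  57  58]
 [ 59  61  71  73  75  81 120 124 124 112  84  78  81  87  89  75  54  54]
 [ 58  59  64  70  74  80 112 122 128 131 100  86  82  85  90  69  54  53]
 [ 58  59  60  70  80  89 118 134 136 137 104  86  83  92  90  63  53  52]
 [ 66  58  59  69  82  89 115 131 128 120  87  75  84 103 104  74  54  51]
 [ 89  62  55  62  74  76  92 109 104  97  75  80 119 117 117  92  59  52]
 [100  64  55  57  67  68  76  81  78  72  71 112 155 125 119 107  63  52]
 [101  66  56  58  63  66  75  80  84  7
[... 1432 characters left out ...]
230  47  53  46  93 103]
 [183 183 224 232 233 233 231 235 234 235 233 232 236  47  50  72  81  96]
 [183 183 218 234 228 233 235 233 235 235 233 231 230  52  49  66  81  96]
 [180 181 217 228 230 231 230 234 230 234 229 232 228  49  48  66  77  90]
 [173 195 212 223 228 231 230 227 229 226 229 226 221  82  80  83  70  88]
 [155 187 201 224 230 230 225 222 220 216 213 210  85  84  84  75  68  84]
 [150 184 203 216 219 213 208 207 204 205 200 197  81  80  81  81  70  77]
 [146 182 197 205 204 198 188 184 182 186 185  85  83  80  81  81  74  73]
 [137 145 191 190 185 178 143  77  78  77  81  82  82  78  78  81  72  69]
 [135 136 144 143 140  82  81  81  83  81  78  76  77  77  71  68  71  74]]
```

Call:
{"op": "step_arm", "data": {"steps": [{"xyz": [-0.01, 0.06, 0], "turn": [0, 0, 0], "gripper": -0.06}, {"xyz": [0, 0, 0.2], "turn": [0, 0, 0], "gripper": -0.06}, {"xyz": [0, 0, 0.22], "turn": [0, 0, 0], "gripper": -0.06}, {"xyz": [0, 0, 0.22], "turn": [0, 0, 0], "gripper": -0.06}, {"xyz": [0, 0, 0.2], "turn": [0, 0, 0], "gripper": -0.06}, {"xyz": [0, 0, 0], "turn": [0, 0, 0], "gripper": -0.06}]}}

```text
time_s: 2.95
position: [0.5413, 0.1142, 0.1147]
tool_rot: [[0.279, 0.96, -0.003], [0.96, -0.279, 0.0], [-0.001, -0.003, -1.0]]
ft_force: [-0.4, -0.9, -0.8]
grip_width: 0.04
```

Call:
{"op": "step_arm", "data": {"steps": [{"xyz": [0, 0, 0.05], "turn": [0, 0, 0], "gripper": -0.06}, {"xyz": [0, 0, 0], "turn": [0, 0, 0], "gripper": -0.5}, {"xyz": [0, 0, 0], "turn": [0, 0, 0], "gripper": -1}, {"xyz": [0, 0, 0], "turn": [0, 0, 0], "gripper": -1}, {"xyz": [0, 0, 0], "turn": [0, 0, 0], "gripper": -1}, {"xyz": [0, 0, 0], "turn": [0, 0, 0], "gripper": -1}, {"xyz": [0, 0, 0], "turn": [0, 0, 0], "gripper": -1}], "squeeze": 40}}

```text
time_s: 3.53
position: [0.5421, 0.1133, 0.1153]
tool_rot: [[0.279, 0.96, 0.0], [0.96, -0.279, -0.002], [-0.002, 0.001, -1.0]]
ft_force: [-3.4, -5.6, 2.2]
grip_width: 0.0113
```

Call:
{"op": "step_arm", "data": {"steps": [{"xyz": [-0.03, 0, 0], "turn": [0, 0, 0], "gripper": -1}, {"xyz": [0, 0, 0.05], "turn": [0, 0, 0], "gripper": -1}, {"xyz": [0, 0, 0.05], "turn": [0, 0, 0], "gripper": -1}, {"xyz": [0, 0, 0.05], "turn": [0, 0, 0], "gripper": -1}, {"xyz": [0, 0, 0.05], "turn": [0, 0, 0], "gripper": -1}, {"xyz": [0, 0, 0], "turn": [0, 0, 0], "gripper": -1}, {"xyz": [0, 0, 0], "turn": [0, 0, 0], "gripper": -1}]}}

```text
time_s: 4.12
position: [0.5421, 0.1131, 0.1077]
tool_rot: [[0.279, 0.96, 0.001], [0.96, -0.279, -0.0], [0.0, 0.001, -1.0]]
ft_force: [-3.9, -1.7, 12.4]
grip_width: 0.0111
```

Call:
{"op": "step_arm", "data": {"steps": [{"xyz": [0, -0.01, 0.02], "turn": [0, 0, 0.3], "gripper": -1}, {"xyz": [0, 0, 0], "turn": [0, 0, 0.6], "gripper": -1}, {"xyz": [0, 0, 0], "turn": [0, 0, 0.6], "gripper": -1}, {"xyz": [0, 0, 0], "turn": [0, 0, 0.6], "gripper": -1}, {"xyz": [0, 0, 0], "turn": [0, 0, 0.6], "gripper": -1}, {"xyz": [0, 0, 0], "turn": [0, 0, 0.6], "gripper": -1}, {"xyz": [0, 0, 0], "turn": [0, 0, 0.6], "gripper": -1}, {"xyz": [0, 0, 0], "turn": [0, 0, 0], "gripper": -1}]}}

```text
time_s: 4.78
position: [0.5419, 0.1127, 0.1076]
tool_rot: [[0.563, 0.827, 0.002], [0.827, -0.563, -0.001], [0.0, 0.003, -1.0]]
ft_force: [-5.0, -3.8, 17.5]
grip_width: 0.0112
```

Call:
{"op": "step_arm", "data": {"steps": [{"xyz": [0, 0, 0], "turn": [0, 0, 0.8], "gripper": -1}, {"xyz": [0, 0, 0], "turn": [0, 0, 0.9], "gripper": -1}, {"xyz": [0, 0, 0], "turn": [0, 0, 0.9], "gripper": -1}, {"xyz": [0, 0, 0], "turn": [0, 0, 0.9], "gripper": -1}, {"xyz": [0, 0, 0], "turn": [0, 0, 0.9], "gripper": -1}, {"xyz": [0, 0, 0], "turn": [0, 0, 0.9], "gripper": -1}, {"xyz": [0, 0, 0], "turn": [0, 0, 0.9], "gripper": -1}, {"xyz": [0, 0, 0], "turn": [0, 0, 0.9], "gripper": -1}, {"xyz": [0, 0, 0], "turn": [0, 0, 0.9], "gripper": -1}, {"xyz": [0, 0, 0], "turn": [0, 0, 0.9], "gripper": -1}, {"xyz": [0, 0, 0], "turn": [0, 0, 0.9], "gripper": -1}, {"xyz": [0, 0, 0], "turn": [0, 0, 0.9], "gripper": -1}, {"xyz": [0, 0, 0], "turn": [0, 0, 0.9], "gripper": -1}, {"xyz": [0, 0, 0], "turn": [0, 0, 0.9], "gripper": -1}, {"xyz": [0, 0, 0], "turn": [0, 0, 0.9], "gripper": -1}, {"xyz": [0, 0, 0], "turn": [0, 0, 0.9], "gripper": -1}, {"xyz": [0, 0, 0], "turn": [0, 0, 0.9], "gripper": -1}, {"xyz": [0, 0, 0], "turn": [0, 0, 0.9], "gripper": -1}, {"xyz": [0, 0, 0], "turn": [0, 0, 0], "gripper": -1}]}}

```text
time_s: 6.37
position: [0.5406, 0.112, 0.1076]
tool_rot: [[0.951, -0.31, -0.001], [-0.31, -0.951, -0.003], [-0.0, 0.003, -1.0]]
ft_force: [-11.8, -8.9, 22.1]
grip_width: 0.0109
```

```bash
python3 - <<'E'
from h import *
import cv2
s=env.observe();R=s['tool_rot'];print(s['time_s'],s['position'],np.degrees(np.arctan2(R[1,0],R[0,0])),s['ft_force'],s['wrist_torque'])
im,d=cams.get_image("scene")
c=im[195:275,230:340,::-1];cv2.imwrite("pics/c3.png",cv2.resize(c,(770,560),interpolation=cv2.INTER_CUBIC))
E
```

```text
6.3667 [0.54059838 0.11197438 0.10758595] -18.085662685870464 [-11.81453364  -8.86535163  22.08610689] [-1.48057357  1.96888011 -0.08071881]
```

View pics/c3.png

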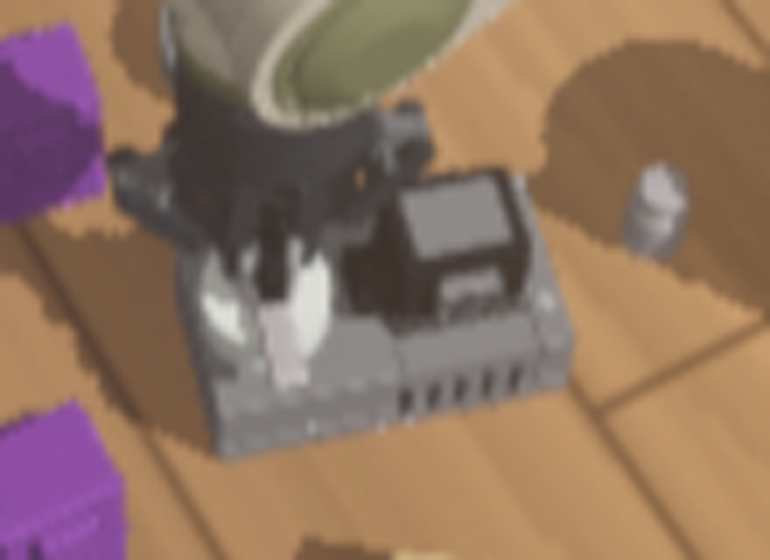

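The keeper now points along the charger's +y, with its tip near crop (288,378), clear of the lug. I'll let the knob up, release it and lift.

Call:
{"op": "step_arm", "data": {"steps": [{"xyz": [-0.02, 0, -0.1], "turn": [0, 0, 0], "gripper": -1}, {"xyz": [0, 0, -0.1], "turn": [0, 0, 0], "gripper": -1}, {"xyz": [0, 0, 0], "turn": [0, 0, 0], "gripper": -1}, {"xyz": [0, 0, 0], "turn": [0, 0, 0], "gripper": -0.4}, {"xyz": [0, 0, 0], "turn": [0, 0, 0], "gripper": -0.4}, {"xyz": [0, 0, 0], "turn": [0, 0, 0], "gripper": -0.4}, {"xyz": [0, 0, 0], "turn": [0, 0, 0], "gripper": -0.4}, {"xyz": [0, 0, -0.4], "turn": [0, 0, 0], "gripper": -0.4}, {"xyz": [0, 0, -0.8], "turn": [0, 0, 0], "gripper": -0.4}, {"xyz": [0, 0, -0.8], "turn": [0, 0, 0], "gripper": -0.4}, {"xyz": [0, 0, -0.4], "turn": [0, 0, 0], "gripper": -0.4}, {"xyz": [0, 0, 0], "turn": [0, 0, 0], "gripper": -0.4}]}}

```text
time_s: 7.42
position: [0.542, 0.1136, 0.2136]
tool_rot: [[0.952, -0.307, 0.007], [-0.307, -0.952, 0.0], [0.007, -0.002, -1.0]]
ft_force: [-0.3, -0.2, 1.3]
grip_width: 0.0254
```

Call:
{"op": "step_arm", "data": {"steps": [{"xyz": [0, 0, 0], "turn": [0, 0, -1], "gripper": 0}, {"xyz": [0, 0, 0], "turn": [0, 0, -1], "gripper": 1}, {"xyz": [0, 0, 0], "turn": [0, 0, -1], "gripper": 1}, {"xyz": [0, 0, 0], "turn": [0, 0, -1], "gripper": 1}, {"xyz": [0, 0, 0], "turn": [0, 0, -1], "gripper": 1}, {"xyz": [0, 0, 0], "turn": [0, 0, -1], "gripper": 1}, {"xyz": [0, 0, 0], "turn": [0, 0, -1], "gripper": 1}, {"xyz": [0, 0, 0], "turn": [0, 0, -1], "gripper": 1}, {"xyz": [0, 0, 0], "turn": [0, 0, -1], "gripper": 1}, {"xyz": [0, 0, 0], "turn": [0, 0, -1], "gripper": 1}, {"xyz": [0, 0, 0], "turn": [0, 0, -1], "gripper": 1}, {"xyz": [0, 0, 0], "turn": [0, 0, -1], "gripper": 1}, {"xyz": [0, 0, 0], "turn": [0, 0, -1], "gripper": 1}, {"xyz": [0, 0, 0], "turn": [0, 0, -1], "gripper": 1}, {"xyz": [0, 0, 0], "turn": [0, 0, -1], "gripper": 1}, {"xyz": [0, 0, 0], "turn": [0, 0, -1], "gripper": 1}, {"xyz": [0, 0, 0], "turn": [0, 0, -1], "gripper": 1}, {"xyz": [0, 0, 0], "turn": [0, 0, -1], "gripper": 1}, {"xyz": [0, 0, 0], "turn": [0, 0, -1], "gripper": 1}, {"xyz": [0, 0, 0], "turn": [0, 0, -1], "gripper": 1}]}}

```text
time_s: 9.08
position: [0.5404, 0.1135, 0.2086]
tool_rot: [[0.275, 0.961, -0.002], [0.961, -0.275, 0.0], [-0.0, -0.002, -1.0]]
ft_force: [-0.4, -0.8, -0.6]
grip_width: 0.0854
```

```bash
python3 - <<'E'
from h import *
import cv2
s=env.observe();R=s['tool_rot'];p=s['position'];print(p,np.degrees(np.arctan2(R[1,0],R[0,0])))
# pack top: dark/grey face points at z .095-.106 near pack; charger top edges for angle
Q=[]
for n in("scene","top"):
    for src in(0,1):
        if src==0: d=np.load(f"pics/{n}0d.npy")
        elif n=="scene": d=cams.get_image(n)[1]
        else: continue
        P=cloud(n,d);m=(abs(P[...,2]-.1)<.005)&(np.hypot(P[...,0]-.463,P[...,1]-.1355)<.045)&(d>0)
        r=cv2.minAreaRect(P[m][:,:2].astype(np.float32)*1000);print(n,src,m.sum(),P[m].mean(0).round(4),np.round(r[0],1),np.round(r[1],1),r[2])
        m=(abs(P[...,2]-.05)<.006)&(np.hypot(P[...,0]-.494,P[...,1]-.127)<.09)&(d>0)
        r=cv2.minAreaRect(P[m][:,:2].astype(np.float32)*1000);print('   base',np.round(r[0],1),np.round(r[1],1),r[2])
E
```

```text
[0.54036864 0.11351568 0.20861489] 74.00840403507026
scene 0 257 [0.466  0.138  0.1001] [465.6 136.8] [44.9 56.3] 74.9458999633789
   base [495.7 127.8] [ 85.  156.9] 73.72554779052734
scene 1 261 [0.466  0.1375 0.1   ] [465.5 137.2] [45.2 55.8] 75.20535278320312
   base [495.7 128. ] [ 87.3 156.1] 74.27108764648438
top 0 178 [0.4618 0.1354 0.0997] [462.6 135.4] [43.2 54.9] 73.1670913696289
   base [493.  126.6] [ 84.5 155.4] 74.18537139892578
```

Call:
{"op": "step_arm", "data": {"steps": [{"xyz": [0, -0.5, 0], "turn": [0, 0, 0], "gripper": 1}, {"xyz": [0, -0.5, 0], "turn": [0, 0, 0], "gripper": 1}, {"xyz": [0, -0.5, 0], "turn": [0, 0, 0], "gripper": 1}, {"xyz": [0, -0.5, 0], "turn": [0, 0, 0], "gripper": 1}, {"xyz": [0, 0, 0.5], "turn": [0, 0, 0], "gripper": 1}, {"xyz": [0, 0, 0.5], "turn": [0, 0, 0], "gripper": 1}, {"xyz": [0, 0, 0.5], "turn": [0, 0, 0], "gripper": 1}, {"xyz": [0, 0, 0.3], "turn": [0, 0, 0], "gripper": 1}, {"xyz": [0, 0, 0], "turn": [0, 0, 0], "gripper": 1}, {"xyz": [0, 0, 0], "turn": [0, 0, 0], "gripper": 1}]}}

```text
time_s: 9.97
position: [0.4636, 0.1358, 0.1374]
tool_rot: [[0.28, 0.96, -0.002], [0.96, -0.28, -0.0], [-0.001, -0.002, -1.0]]
ft_force: [-0.1, -0.5, 0.9]
grip_width: 0.0849
```

```bash
python3 - <<'E'
from h import *
import cv2
s=env.observe();R=s['tool_rot'];p=s['position'];print(s['time_s'],p,np.degrees(np.arctan2(R[1,0],R[0,0])))
im,d=cams.get_image("scene")
c=im[180:275,230:350,::-1];cv2.imwrite("pics/c4.png",cv2.resize(c,(720,570),interpolation=cv2.INTER_CUBIC))
E
```

```text
9.9667 [0.46359643 0.13581476 0.13736464] 73.71336555978827
```

View pics/c4.png

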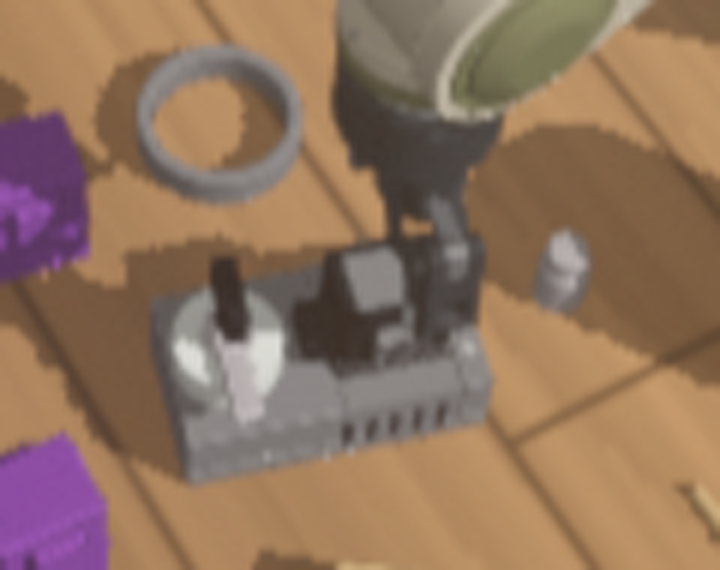

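The keeper has stayed aside, with its tip near crop (248,405), and the fingers straddle the pack. I'll lower them to the catches.

Call:
{"op": "step_arm", "data": {"steps": [{"xyz": [0, 0, 0.3], "turn": [0, 0, 0], "gripper": 1}, {"xyz": [0, 0, 0.3], "turn": [0, 0, 0], "gripper": 1}, {"xyz": [0, 0, 0.3], "turn": [0, 0, 0], "gripper": 1}, {"xyz": [0, 0, 0.3], "turn": [0, 0, 0], "gripper": 1}, {"xyz": [0, 0, 0.3], "turn": [0, 0, 0], "gripper": 1}, {"xyz": [0, 0, 0], "turn": [0, 0, 0], "gripper": 0.6}, {"xyz": [0, 0, 0], "turn": [0, 0, 0], "gripper": 0.4}, {"xyz": [0, 0, 0], "turn": [0, 0, 0], "gripper": 0.4}, {"xyz": [0, 0, 0], "turn": [0, 0, 0], "gripper": 0.4}]}}

```text
time_s: 10.77
position: [0.4644, 0.1358, 0.0789]
tool_rot: [[0.28, 0.96, 0.002], [0.96, -0.28, 0.0], [0.001, 0.002, -1.0]]
ft_force: [-0.1, 1.0, -0.2]
grip_width: 0.0595
```

No contact yet at 59.5 mm open. I'll pinch now.

Call:
{"op": "step_arm", "data": {"steps": [{"xyz": [0, 0, 0.03], "turn": [0, 0, 0], "gripper": 0.2}, {"xyz": [0, 0, 0], "turn": [0, 0, 0], "gripper": 0.0}, {"xyz": [0, 0, 0], "turn": [0, 0, 0], "gripper": -0.4}, {"xyz": [0, 0, 0], "turn": [0, 0, 0], "gripper": -1}, {"xyz": [0, 0, 0], "turn": [0, 0, 0], "gripper": -1}, {"xyz": [0, 0, 0], "turn": [0, 0, 0], "gripper": -1}, {"xyz": [0, 0, 0], "turn": [0, 0, 0], "gripper": -1}, {"xyz": [0, 0, 0], "turn": [0, 0, 0], "gripper": -1}], "squeeze": 40}}

```text
time_s: 11.43
position: [0.4644, 0.1356, 0.0775]
tool_rot: [[0.279, 0.96, 0.002], [0.96, -0.279, -0.0], [0.0, 0.002, -1.0]]
ft_force: [-1.3, -1.8, 6.9]
grip_width: 0.0437
```

Call:
{"op": "step_arm", "data": {"steps": [{"xyz": [0, 0, -0.1], "turn": [0, 0, 0], "gripper": -1}, {"xyz": [0, 0, -0.1], "turn": [0, 0, 0], "gripper": -1}, {"xyz": [0, 0, -0.15], "turn": [0, 0, 0], "gripper": -1}, {"xyz": [0, 0, -0.15], "turn": [0, 0, 0], "gripper": -1}, {"xyz": [0, 0, 0], "turn": [0, 0, 0], "gripper": -1}, {"xyz": [0, 0, 0], "turn": [0, 0, 0], "gripper": -1}]}}

```text
time_s: 11.93
position: [0.464, 0.1358, 0.0971]
tool_rot: [[0.279, 0.96, 0.001], [0.96, -0.279, 0.0], [0.0, 0.001, -1.0]]
ft_force: [-0.2, 0.6, -3.4]
grip_width: 0.0436
```

Call:
{"op": "step_arm", "data": {"steps": [{"xyz": [0, 0, -0.2], "turn": [0, 0, 0], "gripper": -1}, {"xyz": [0, 0, -0.3], "turn": [0, 0, 0], "gripper": -1}, {"xyz": [0, 0, -0.3], "turn": [0, 0, 0], "gripper": -1}, {"xyz": [0, 0, -0.3], "turn": [0, 0, 0], "gripper": -1}, {"xyz": [0, 0, -0.3], "turn": [0, 0, 0], "gripper": -1}, {"xyz": [0, 0, -0.3], "turn": [0, 0, 0], "gripper": -1}, {"xyz": [0, 0, -0.3], "turn": [0, 0, 0], "gripper": -1}, {"xyz": [0, 0, -0.2], "turn": [0, 0, 0], "gripper": -1}, {"xyz": [0, 0, -0.1], "turn": [0, 0, 0], "gripper": -1}, {"xyz": [0, 0, 0], "turn": [0, 0, 0], "gripper": -1}, {"xyz": [0, 0, 0], "turn": [0, 0, 0], "gripper": -1}, {"xyz": [0, 0, 0], "turn": [0, 0, 0], "gripper": -1}]}}

```text
time_s: 12.93
position: [0.4635, 0.1357, 0.1881]
tool_rot: [[0.279, 0.96, -0.001], [0.96, -0.279, -0.0], [-0.0, -0.001, -1.0]]
ft_force: [0.5, -0.1, -3.3]
grip_width: 0.0435
```

```bash
python3 - <<'E'
from h import *
import cv2
s=env.observe();print(s['time_s'],s['position'],s['ft_force'],s['grip_width'])
im,d=cams.get_image("scene")
c=im[150:275,220:370,::-1];cv2.imwrite("pics/c5.png",cv2.resize(c,(720,600),interpolation=cv2.INTER_CUBIC))
E
```

```text
12.9333 [0.46354925 0.13572228 0.18807216] [ 0.52735959 -0.05736382 -3.25496669] 0.04345533366928533
```

View pics/c5.png

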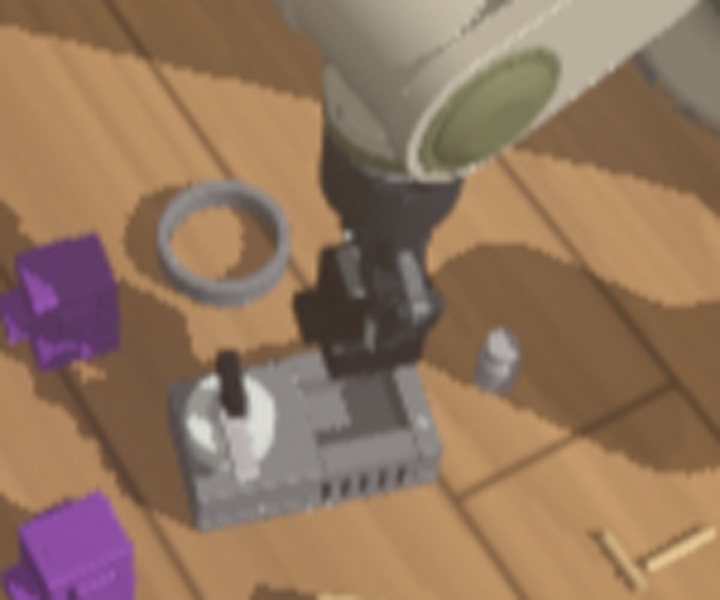

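The pocket near crop (365,410) is empty. The pack hangs upright in the jaws, with its underside about 77 mm above the charger top, and the keeper is still aside. I'm handing in.

```bash
python3 -c "
from h import *
order.close_job();s=env.observe();print(s['time_s'],s['position'],s['ft_force'],s['grip_width'])"
```

```text
the job is handed in; nothing more can be done
the job is handed in; nothing more can be done
```

The battery pack is out of the charger. The arm was holding it upright by its pinched catches when I handed the job in, at about 13 s.

- **Knob and keeper:** I pushed the knob down about 7.6 mm and turned it about 92° clockwise while holding it down. The keeper now points along the charger's +y and stayed there after I let go.
- **Pack:** I pinched both catches flush (43.5 mm between the jaws) and lifted the pack straight up about 110 mm. By arm position, its underside is about 77 mm above the charger's top.
- **Last checks:** The wrist force of 3.3 N down roughly matches the pack's weight of about 2.7 N. The last picture shows the pocket empty, and the things beside the charger that it takes in look undisturbed. The offcut lies mostly outside that crop, and I took no full view at the end.
- **Disagreements:** The two cameras differed by about 3 mm in x, so I used the contact at the knob to settle the pack's position. The sideways force reached about 15 N at the end of the knob turn. I could not read the state after handing in.

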